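# Gauge the clear port of a photometer and show the tip

## Task

One of the photometer's two sloping guide tubes is blocked part-way down: feel with the gauge rod for the clear one and push the rod down it, fully home until its collar stops on the tube's mouth. Then draw the rod right out and hold it level, with its tip over the middle of the white reading plate and about 10 cm above it, so the bands at its tip can be read. Finish still holding it there, touching nothing else with it, and leave the bottle, beaker and cuvette box where they are.

Things in the scene. Friction and masses are not known exactly. Their poses are not given: they have to be found in the camera images.
- gauge: Loose gauge rod, 0.12 kg. Origin: centre of its orange handle (90 along x, 18 wide in y, 24 high in z); x runs to the tip. Then a dark collar disc, 36 diameter, at x = 45 to 51, and a steel rod, 10 diameter, round tip at x = 141, coloured bands near it. Starts level in its cradle, z up, handle centre 70 above the bench, tip roughly away from the robot. Grip the handle across its 18 mm from above.
- gauge_collar (a point): Centre of the collar's face on the tip side, on the gauge's axis, 51 mm from the handle's centre; axes as the gauge.
- gauge_tip (a point): End of the gauge's round tip, 90 mm beyond the collar's face; axes as the gauge.
- cradle: Fixed grey cradle under the gauge; origin on the bench below the handle's centre, x along the gauge. Foot 190 x 50 x 12 high; two saddles 12 thick along x: under the handle's rear (x = -36, lips up to 66 above the bench) and under the rod (x = 105, lips up to 75). Lift 20 straight up to clear it; the handle's middle is free at the sides.
- photometer: Fixed white housing, 220 deep (x), 260 wide (y), 165 high; origin at the centre of its underside. From its front (-x, facing the robot) stick two like aluminium guide tubes, 80 apart. One (it varies, cannot be seen) is blocked: there the tip stops 45 mm below the mouth, the collar 45 mm short. The other takes the rod until the collar stops.
- tube_left: Guide tube on the photometer's +y side. Origin: centre of its mouth, 160 above the bench. z points out along the bore, towards the robot and 30 degrees up; y is the photometer's y; x points across the bore, mostly up. Rim 36 diameter; a funnel narrows from 28 to the 14 bore in 12 mm. Home: collar face on the rim, 90 mm of rod inside.
- tube_right: The same guide tube on the photometer's -y side (40 to -y).
- reading_plate: Fixed flat white reading plate, 120 (x) by 140 (y) by 6 thick, with a small blue square at its middle and a black printed scale along its far edge. Origin at the centre of its underside, on the bench.
- reagent_bottle: Bystander: loose amber bottle, 60 diameter, 130 high; origin at the centre of its underside.
- beaker: Bystander: loose clear beaker, 70 diameter, 85 high; origin at the centre of its underside.
- cuvette_box: Bystander: loose blue box with a white lid, 72 by 102 by 48 high; origin at the centre of its underside.
Things that resemble listed ones, but are neither listed nor needed, are in the scene too. Of the things that look like the gauge, the middle-sized one is meant. Leave any yellow look-alike of the cradle alone.

How it is judged:
By the outcome, as a careful person would: the job done as asked, in the order asked, and still so for the second after the job is handed in, while the arm keeps its last pose, push and grip.
It also fails if it takes over 54 s, if anything falls off the work surface, if the arm or the gripper's body presses on something with over 40 N, if the wrist force passes 120 N, or if a joint passes its speed limit or range.

## Robot

A 7-joint arm with a two-finger parallel gripper is mounted at the origin on the work surface. World frame = base frame: x ahead of the robot, y to its left, z up, the work surface at z = 0. Lengths are in mm, angles in rad, forces in N, time in s.
With the tool pointing down it reaches from about 350 to 900 mm from the base axis. Payload 19.9 kg.
Tool frame: the origin (TCP) lies between the finger pads; the fingertips stand manip.tcp_to_tips ahead of it and the grasp point (between the pads) is the TCP (manip.tcp_to_tips is the distance from the TCP to the fingertips, in mm); z points along the fingers, y is the line along which they close (so a half turn about z gives the same grasp; the last joint's range is limited). The gripper opens to 94 mm and grips with 3 to 60 N. Pads are 16 mm wide; open, the fingers measure 119 mm over their backs; the gripper's body (75 mm by 177 mm) begins 78 mm behind the grasp point.
Start: joints at [-1.272, 0.417, -0.01, 1.614, 0.005, 1.111, -0.053], TCP at [208.301, 589.244, 194.825] pointing down, gripper open.
Joint ranges: [-2.81, 2.81], [-0.39, 2.02], [-1.27, 1.25], [0.06, 2.57], [-1.19, 4.33], [0.19, 2], [-2.82, 2.82]. Speed limits (rad/s): [1.89, 1.89, 2.39, 2.39, 3.01, 3.01, 3.01].

## Interface

Orientations are given as a unit quaternion [x, y, z, w].
In Python, from rig import manip gives the robot as it stands.
- The arm moves only by the tool play_rows, never from a script. Its arguments are lists of equal length, an entry for each row: "linear": the shift along the tool's x, y, z in m, a list of three; "turn": the turn, a rotation vector about the tool's x, y, z in rad, a list of three; "gripper": the opening, from 0 (shut) to 1 (fully open). In form: {"linear": [[tx, ty, tz], ...], "turn": [[ax, ay, az], ...], "gripper": [gripper, ...]}. A call has 1 to 20 rows; each row shifts and turns the commanded pose from where the row before left it, along the tool's axes as they then stand; what a row does not reach is not made up. A row lasts 1/8 s, in which the tool goes at most 62.5 mm and 10.7 degrees, less where a joint would pass 70% of its speed; a pose out of reach is approached as far as the arm can. A call is refused whole if a number of a shift passes 0.0625 or a number of a turn 0.188, either way. A call with a gripper value outside its range is refused whole. The fingers move at their own pace and stop on an object; "force" is the grip in N (left out, the last holds). Time passes only in rows, so rows that do not move let the fingers close. It gives the time, the measured TCP pose, the force, the opening and the grip force at its end, in the units of the state.
- manip.sense(): the state, without advancing time (a new reading comes with each control period).
- manip.grab_frame(name): name is "side" or "top"; returns the picture (384x512x3 uint8, red, green, blue); there is no depth.
- manip.camera_params(name): a dict with "fx", "fy", "cx", "cy" (pixels), "origin" and "orientation" of the camera in the world. Camera axes: x right, y down, z forward; pixel columns grow to the right and rows downward; lengths in mm; the calibration is good to about 2 mm. A picture is of the moment at which its call begins. camera_params takes no time and is no camera call.
- manip.job_done(): hands the job in; it is judged then, once.
The state is a dict: "time_s": time; "joint_pos": joint angles; "qd": joint speeds; "tau": joint torques, N m; "tool_pos": TCP position; "tcp_rot": TCP orientation; "wrist_force": force on the tool from outside, world axes, zero at the start; "ft_torque": the same for the moment, N m; "finger_gap": finger opening in mm; "grasp_force": force on a finger pad.
Only numpy, scipy, OpenCV 4.12 (cv2) and the standard library are available. Lean on these libraries where they do the work, as an engineer would, in place of code of your own. Each camera call takes 0.05 s, during which the arm holds its last target. There are 200 camera calls.

## Working session

There is one attempt and no reset: what is moved stays moved. The work goes in short steps, Python scripts to look and compute and a tool call to move; the robot and the scene stay as the last step left them, time stands still between calls to the robot, and variables do not carry over. Pictures are saved under pics/ and viewed, at most 10 in all, crops included, and the job is handed in when it is done.

Besides the shell and the picture viewer there is one more tool, called after ">>>" by a JSON object that holds its "op" and its "data". play_rows: Moves the arm, as the interface text tells. Its arguments: {"type":"object","properties":{"linear":{"type":"array"},"turn":{"type":"array"},"gripper":{"type":"array"},"force":{"type":"number"}},"required":["linear","turn","gripper"]}

```bash
ls; mkdir -p pics; python3 - <<'E'
from rig import manip
import cv2
for n in("side","top"):
    cv2.imwrite(f"pics/{n}0.png",manip.grab_frame(n)[:,:,::-1]); print(n,manip.camera_params(n))
print(manip.sense(),manip.tcp_to_tips)
E
```

```text
pics
side {'fx': 373.8209430517913, 'fy': 373.8209430517913, 'cx': 262.56744779136324, 'cy': 201.2254729260236, 'origin': array([  73.64589678, -759.19414099,  899.33061089]), 'orientation': array([ 0.88902636, -0.24947602,  0.10061514, -0.37050026])}
top {'fx': 354.2442893422774, 'fy': 354.2442893422774, 'cx': 252.8390738671548, 'cy': 189.438423672785, 'origin': array([ 351.41276981,  -82.15252883, 1123.32153619]), 'orientation': array([ 0.70602696, -0.70599308,  0.04670024, -0.03031172])}
{'time_s': 0.1, 'joint_pos': array([-1.27254565,  0.41790249, -0.01028103,  1.61408309,  0.0046973 ,
        1.11071003, -0.05301226]), 'qd': array([ 0.0006501 , -0.0017735 , -0.00089712, -0.0009274 ,  0.00178302,
        0.00078415, -0.00082531]), 'tau': array([ 1.59447340e-03, -8.52568245e+01,  6.40059896e-01, -4.26685238e+01,
       -4.88894724e-02,  1.63913949e-02,  8.76752188e-05]), 'tool_pos': array([208.19213861, 588.94547258, 194.30829857]), 'tcp_rot': array([ 1.69072115e-01,  9.85603535e-01, -5.37826057e-04, -4.59496358e-05]), 'wrist_force': array([-0.04659972,  0.24319067,  0.7812943 ]), 'ft_torque': array([ 0.01091959, -0.01178102,  0.00570316]), 'grasp_force': 0.0, 'finger_gap': 94.05716787251086} 19.0
```

View pics/top0.png

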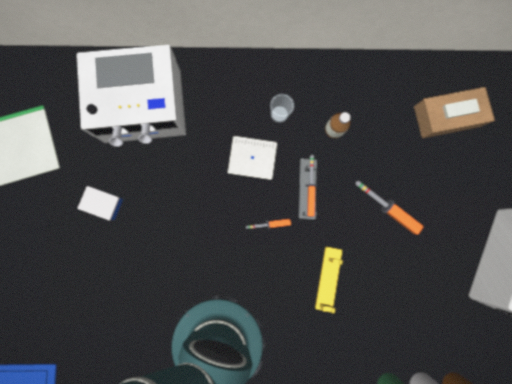

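View pics/side0.png

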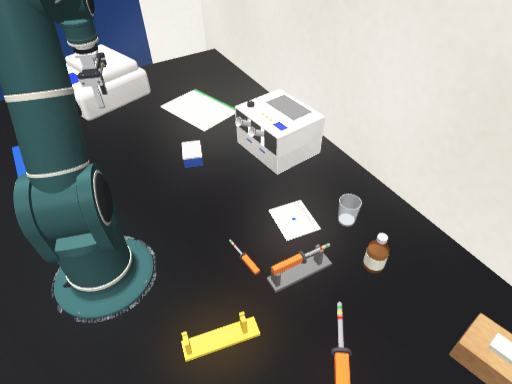

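The top view shows three look-alikes: a gauge in the grey cradle at about (311,195), a small one at (270,224) and a large one at (395,210). The cradled gauge is the middle-sized one. The tube mouths are near (117,140) and (146,137), the plate is at (253,157) and the cuvette box at (99,203). I'll check the choice in close crops.

```bash
cat > h.py <<'E'
import numpy as np,cv2
from scipy.spatial.transform import Rotation as R
from rig import manip
def ray(n,u,v):
    p=manip.camera_params(n); d=R.from_quat(p['orientation']).apply([(u-p['cx'])/p['fx'],(v-p['cy'])/p['fy'],1]); return np.array(p['origin']),d/np.linalg.norm(d)
def onz(n,u,v,z):
    o,d=ray(n,u,v); return o+d*(z-o[2])/d[2]
def two(a,b):
    o1,d1=ray("top",*a);o2,d2=ray("side",*b)
    s=np.linalg.lstsq(np.c_[d1,-d2],o2-o1,rcond=None)[0]; p,q=o1+s[0]*d1,o2+s[1]*d2
    return (p+q)/2,np.linalg.norm(p-q)
def proj(n,P):
    p=manip.camera_params(n); c=R.from_quat(p['orientation']).inv().apply(np.array(P)-p['origin']); return p['fx']*c[0]/c[2]+p['cx'],p['fy']*c[1]/c[2]+p['cy']
E
python3 - <<'E'
from h import *
t=cv2.imread("pics/top0.png");s=cv2.imread("pics/side0.png")
def c(i,x,y,w,h): return cv2.resize(i[y:y+h,x:x+w],(400,300),interpolation=cv2.INTER_CUBIC)
cv2.imwrite("pics/crops.png",np.vstack([np.hstack([c(t,270,145,100,75),c(s,255,235,80,60)]),np.hstack([c(t,90,100,80,60),c(s,225,90,80,60)])]))
for n,i in(("top",t),("side",s)):
    hsv=cv2.cvtColor(i,cv2.COLOR_BGR2HSV)
    for nm,lo,hi in(("orange",(5,170,120),(16,255,255)),("blue",(100,120,80),(130,255,255))):
        m=cv2.inRange(hsv,lo,hi)
        for k in cv2.findContours(m,0,2)[0]:
            if cv2.contourArea(k)>2: print(n,nm,cv2.contourArea(k),[np.round(x,1) for x in cv2.minAreaRect(k)], np.round(np.array(cv2.boxPoints(cv2.minAreaRect(k))),0).tolist() if nm=="orange" else "")
    m=cv2.inRange(hsv,(0,0,150),(180,60,255))
    for k in cv2.findContours(m,0,2)[0]:
        if 300<cv2.contourArea(k)<4000: print(n,"white",cv2.contourArea(k),cv2.minAreaRect(k))
E
```

```text
top orange 91.5 [array([280. , 222.5]), array([ 6.3, 19.8]), np.float64(84.3)] [[270.0, 220.0], [290.0, 218.0], [290.0, 225.0], [270.0, 227.0]]
top orange 367.5 [array([405.8, 219.7]), array([36. , 11.3]), np.float64(37.7)] [[388.0, 213.0], [395.0, 204.0], [423.0, 226.0], [417.0, 235.0]]
top orange 83.0 [array([311. , 200.5]), array([27.,  4.]), np.float64(90.0)] [[309.0, 187.0], [313.0, 187.0], [313.0, 214.0], [309.0, 214.0]]
top blue 1051.0 [array([ 28. , 373.5]), array([56., 19.]), np.float64(-0.0)] 
top blue 26.0 [array([116.9, 208.8]), array([ 2.2, 20.6]), np.float64(21.8)] 
top blue 123.5 [array([156. , 103.5]), array([ 9., 16.]), np.float64(90.0)] 
top white 2574.5 ((491.0, 260.0), (100.0, 40.0), 90.0)
top white 795.5 ((97.80823516845703, 202.67807006835938), (34.7612190246582, 24.812725067138672), 20.556047439575195)
top white 1599.0 ((252.10470581054688, 157.2932891845703), (44.5507926940918, 37.772918701171875), 8.426969528198242)
top white 3198.0 ((21.873079299926758, 146.53460693359375), (62.00799560546875, 61.9202880859375), 74.74488067626953)
top white 462.5 ((460.90386
[... 1420 characters left out ...]
 (29.99675750732422, 18.600929260253906), 36.02737045288086)
side white 551.0 ((298.6755065917969, 270.3635559082031), (14.719361305236816, 63.69073486328125), 64.23066711425781)
side white 1193.5 ((294.1882019042969, 219.10914611816406), (35.725032806396484, 42.85116958618164), 70.70995330810547)
side white 512.5 ((350.0, 209.5), (31.0, 22.0), 90.0)
side white 309.5 ((190.981689453125, 149.3353729248047), (17.889909744262695, 19.546382904052734), 83.6598129272461)
side white 466.0 ((81.29208374023438, 62.92079544067383), (21.194292068481445, 31.642183303833008), 84.2894058227539)
side white 3318.5 ((77.07804107666016, 90.00244140625), (64.32543182373047, 139.2670135498047), 65.224853515625)
```

View pics/crops.png

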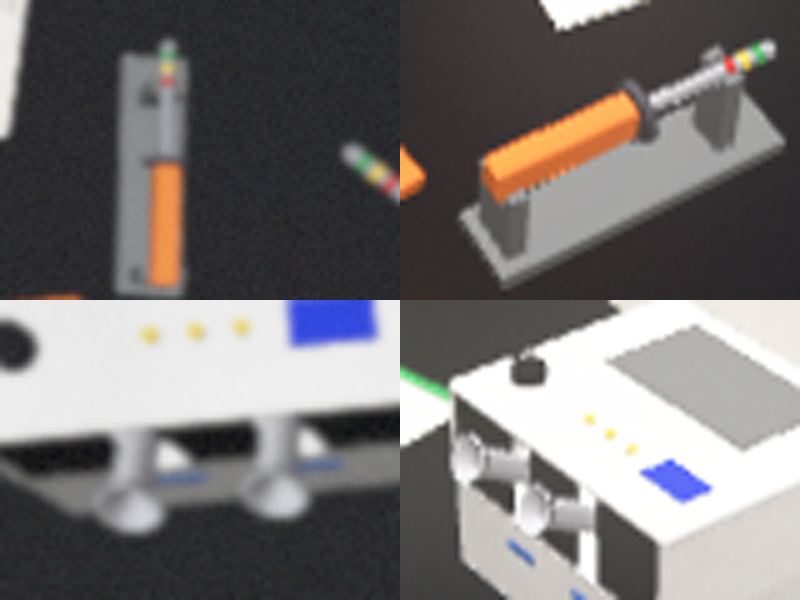

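The crops confirm the choice: the gauge in the grey cradle, with its tip to the far side. The tube mouths are at about (116,141) and (145,139) in the top view, and (238,122) and (251,132) in the side view.

```bash
python3 - <<'E'
from h import *
np.set_printoptions(precision=1,suppress=True)
o=-.4
f=onz("top",311.5+o,185.75+o,82);r=onz("top",311.25+o,216.5+o,82);tip=onz("top",311.75+o,155.7+o,70)
print("handle",f,r,np.linalg.norm(f-r),"mid",(f+r)/2,"tip",tip,np.linalg.norm((tip-(f+r)/2)[:2]))
for nm,a,b in(("L",(116.2+o,141.6+o),(238.6+o,122+o)),("R",(145.4+o,139.4+o),(251.6+o,132.4+o))):
    print(nm,two(a,b),onz("top",*a,160),onz("side",*b,160))
print("plate",onz("top",252.1,157.3,6),onz("side",294.2,219.1,6))
# photometer top edges (front edge left/right) z=165
print("box",onz("top",97.8,202.7,48))
# photometer top face contour
t=cv2.imread("pics/top0.png");m=cv2.inRange(cv2.cvtColor(t,cv2.COLOR_BGR2HSV),(0,0,190),(180,40,255))[40:150,60:200]
k=max(cv2.findContours(m,0,2)[0],key=cv2.contourArea);rc=cv2.minAreaRect(k)
for p in cv2.boxPoints(rc): print(p+[60,40],onz("top",*(p+[60,40]),165))
for nm,u,v,z in(("bottle",337,127,130),("beaker",281,107,85)): print(nm,onz("top",u,v,z))
E
```

```text
handle [ 477.8 -279.7   82. ] [ 386.6 -277.2   82. ] 91.24817933196469 mid [ 432.2 -278.4   82. ] tip [ 571.2 -284.5   70. ] 139.08122274901007
L (array([591.2, 273.4, 157.1]), np.float64(1.2323129011250524)) [589.9 272.6 160. ] [589.8 269.2 160. ]
R (array([598.4, 193.5, 156.5]), np.float64(2.1686993967055845)) [596.5 192.9 160. ] [596.9 188.7 160. ]
plate [ 577.3 -105.9    6. ] [ 579.1 -111.8    6. ]
box [428.3 359.9  48. ]
[74.4 52.2] [843.4 396.2 165. ]
[168.8  43.8] [871.2 133.3 165. ]
[176.3 128.5] [625.1 106.5 165. ]
[ 82.  136.9] [600.1 362.9 165. ]
bottle [ 642.2 -349.1  130. ]
beaker [ 716.6 -192.    85. ]
```

```bash
cat >> h.py <<'E'
def rot(yaw,pitch=0): # tool x along rod, tip dir yaw, sloping down by pitch
    return R.from_euler('z',yaw)*R.from_euler('y',pitch)*R.from_euler('x',np.pi)
def plan(segs,p=None,q=None):
    s=manip.sense()
    p=np.array(s['tool_pos'] if p is None else p,float); q=R.from_quat(s['tcp_rot']) if q is None else q
    for tgt,rt,n in segs:
        p0,q0=p.copy(),q; dv=(rt*q0.inv()).as_rotvec(); tgt=np.array(tgt,float); L=[];T=[]
        for i in range(1,n+1):
            l=np.round(q.inv().apply(p0+(tgt-p0)*i/n-p)/1000,4); p=p+q.apply(l)*1000
            t=np.round((q.inv()*(R.from_rotvec(dv*i/n)*q0)).as_rotvec(),3); q=q*R.from_rotvec(t)
            L.append(l.tolist());T.append((t+0.).tolist())
        print(n,"linear",L,"\nturn",T)
E
python3 - <<'E'
from h import *
np.set_printoptions(precision=1,suppress=True)
print(two((311.35,155.3),(328.2,244)))
q=rot(-.04)
s=manip.sense();q0=R.from_quat(s['tcp_rot'])
print(q.as_matrix(),(q*q0.inv()).as_rotvec())
mid=R.from_rotvec((q*q0.inv()).as_rotvec()*.5)*q0
plan([((480,120,210),mid,9),((432,-279,150),q,9),((432,-279,70),q,3)])
E
```

```text
(array([ 571.8, -285. ,   67.5]), np.float64(0.28761573339293894))
[[ 1. -0. -0.]
 [-0. -1. -0.]
 [ 0.  0. -1.]] [-0.  -0.  -2.8]
9 linear [[-0.0458, -0.0391, -0.0017], [-0.0514, -0.0313, -0.0017], [-0.0558, -0.0229, -0.0017], [-0.0586, -0.0138, -0.0017], [-0.06, -0.0045, -0.0017], [-0.0601, 0.005, -0.0017], [-0.0584, 0.0144, -0.0017], [-0.0555, 0.0234, -0.0017], [-0.0511, 0.0319, -0.0018]] 
turn [[0.0, 0.0, 0.158], [0.0, 0.0, 0.158], [0.0, 0.0, 0.158], [0.0, 0.0, 0.158], [0.0, 0.0, 0.157], [0.0, 0.0, 0.158], [0.0, 0.001, 0.158], [0.0, 0.0, 0.158], [0.0, 0.0, 0.158]]
9 linear [[-0.0445, 0.0031, 0.0067], [-0.0435, 0.0102, 0.0066], [-0.0414, 0.0168, 0.0067], [-0.0382, 0.0231, 0.0067], [-0.0341, 0.0288, 0.0067], [-0.0292, 0.0338, 0.0066], [-0.0234, 0.038, 0.0067], [-0.0172, 0.0412, 0.0067], [-0.0105, 0.0435, 0.0067]] 
turn [[0.0, 0.0, 0.158], [0.0, 0.0, 0.158], [0.0, 0.0, 0.158], [0.0, 0.0, 0.157], [0.0, 0.0, 0.158], [0.0, 0.0, 0.158], [0.0, 0.0, 0.158], [0.0, 0.0, 0.158], [0.0, 0.0, 0.158]]
3 linear [[-0.0, -0.0, 0.0267], [-0.0, -0.0, 0.0266], [-0.0, -0.0, 0.0267]] 
turn [[0.0, 0.0, 0.0], [0.0, 0.0, 0.0], [0.0, 0.0, 0.0]]
```

>>> {"op": "play_rows", "data": {"linear": [[-0.046, -0.039, -0.0017], [-0.051, -0.031, -0.0017], [-0.056, -0.023, -0.0017], [-0.0586, -0.014, -0.0017], [-0.06, -0.0045, -0.0017], [-0.06, 0.005, -0.0017], [-0.0584, 0.0144, -0.0017], [-0.0555, 0.0234, -0.0017], [-0.051, 0.032, -0.0018], [-0.0445, 0.003, 0.0067], [-0.0435, 0.01, 0.0067], [-0.0414, 0.017, 0.0067], [-0.038, 0.023, 0.0067], [-0.034, 0.029, 0.0067], [-0.029, 0.034, 0.0067], [-0.0234, 0.038, 0.0067], [-0.017, 0.041, 0.0067], [-0.0105, 0.0435, 0.0067], [0, 0, 0], [0, 0, 0]], "turn": [[0, 0, 0.158], [0, 0, 0.158], [0, 0, 0.158], [0, 0, 0.158], [0, 0, 0.158], [0, 0, 0.158], [0, 0, 0.158], [0, 0, 0.158], [0, 0, 0.158], [0, 0, 0.158], [0, 0, 0.158], [0, 0, 0.158], [0, 0, 0.158], [0, 0, 0.158], [0, 0, 0.158], [0, 0, 0.158], [0, 0, 0.158], [0, 0, 0.158], [0, 0, 0], [0, 0, 0]], "gripper": [0.5, 0.5, 0.5, 0.5, 0.5, 0.5, 0.5, 0.5, 0.5, 0.5, 0.5, 0.5, 0.5, 0.5, 0.5, 0.5, 0.5, 0.5, 0.5, 0.5], "force": 50}}

```text
time_s: 2.6
tool_pos: [431.9, -277.6, 149.8]
tcp_rot: [1.0, -0.02, -0.0, -0.0]
wrist_force: [-0.3, 0.3, -0.2]
finger_gap: 47.4
grasp_force: 0.0
```

```bash
python3 - <<'E'
from h import *
np.set_printoptions(precision=3,suppress=True)
s=manip.sense();print(s['time_s'],s['tool_pos'],R.from_quat(s['tcp_rot']).as_matrix(),s['joint_pos'])
plan([((432,-280,120),rot(-.04),2),((432,-280,70),rot(-.04),3)])
E
```

```text
2.6 [ 431.882 -277.626  149.783] [[ 0.999 -0.041 -0.001]
 [-0.041 -0.999  0.   ]
 [-0.001 -0.    -1.   ]] [-0.216  0.381  0.893  1.956 -0.359  0.971 -0.762]
2 linear [[0.0001, 0.0012, 0.0149], [0.0001, 0.0012, 0.0149]] 
turn [[0.0, 0.0, 0.0], [0.0, 0.001, -0.001]]
3 linear [[0.0, -0.0, 0.0167], [0.0, -0.0, 0.0166], [0.0, -0.0, 0.0167]] 
turn [[0.0, 0.0, 0.0], [0.0, 0.0, 0.0], [0.0, 0.0, 0.0]]
```

>>> {"op": "play_rows", "data": {"linear": [[0, 0.0007, 0.02], [0, 0.0007, 0.02], [0, 0, 0.02], [0, 0, 0.02], [0, 0, 0], [0, 0, 0], [0, 0, 0], [0, 0, 0], [0, 0, 0]], "turn": [[0, 0, 0], [0, 0, 0], [0, 0, 0], [0, 0, 0], [0, 0, 0], [0, 0, 0], [0, 0, 0], [0, 0, 0], [0, 0, 0]], "gripper": [0.5, 0.5, 0.5, 0.5, 0.5, 0, 0, 0, 0]}}

```text
time_s: 3.72
tool_pos: [432.1, -279.8, 70.5]
tcp_rot: [1.0, -0.021, 0.0, 0.0]
wrist_force: [-20.8, 0.0, 104.6]
finger_gap: 12.5
grasp_force: 52.1
```

```bash
python3 - <<'E'
from h import *
np.set_printoptions(precision=3,suppress=True)
s=manip.sense();print(s)
i=manip.grab_frame("side")[:,:,::-1];t=manip.grab_frame("top")[:,:,::-1]
cv2.imwrite("pics/g1.png",np.hstack([cv2.resize(i[220:310,240:360],(400,300)),cv2.resize(t[145:235,250:370],(400,300))]))
E
```

```text
{'time_s': 3.725, 'joint_pos': array([-0.119,  0.503,  0.795,  2.012, -0.489,  0.823, -0.656]), 'qd': array([-0.002, -0.028,  0.039, -0.036,  0.022,  0.029,  0.   ]), 'tau': array([  1.014, -59.219,  12.364, -27.749,  -1.144,  -2.416,  -0.03 ]), 'tool_pos': array([ 432.108, -279.756,   70.502]), 'tcp_rot': array([ 1.   , -0.021,  0.   ,  0.   ]), 'wrist_force': array([-20.776,   0.039, 104.578]), 'ft_torque': array([-0.538,  5.158,  0.097]), 'grasp_force': 52.064585499465466, 'finger_gap': 12.536459953229567}
```

View pics/g1.png

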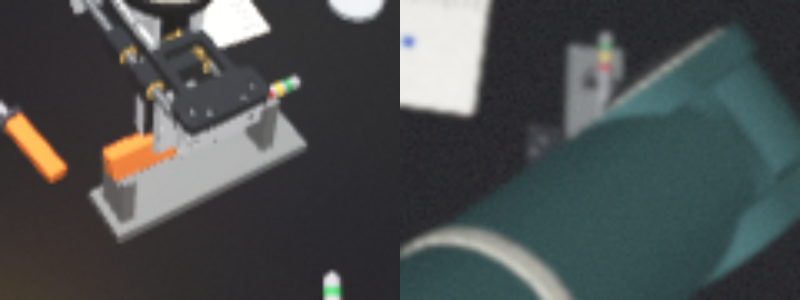

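The gauge is gripped, but the closing fingers press it down into the cradle (104 N). I'll ease up straight away.

>>> {"op": "play_rows", "data": {"linear": [[0, 0, -0.003], [0, 0, -0.003]], "turn": [[0, 0, 0], [0, 0, 0]], "gripper": [0, 0], "force": 35}}

```text
time_s: 4.08
tool_pos: [432.1, -280.0, 76.5]
tcp_rot: [1.0, -0.021, 0.0, 0.0]
wrist_force: [0.1, -0.0, 0.0]
finger_gap: 0.6
grasp_force: 0.1
```

```bash
python3 - <<'E'
from h import *
np.set_printoptions(precision=3,suppress=True)
s=manip.sense();print(s['wrist_force'],s['ft_torque'],s['finger_gap'],s['tool_pos'])
i=manip.grab_frame("side")[:,:,::-1]
cv2.imwrite("pics/g2.png",cv2.resize(i[220:310,240:360],(800,600),interpolation=cv2.INTER_CUBIC))
k=800/120
for d in(-45,0,45,51,141):
    u,v=proj("side",s['tool_pos']+R.from_quat(s['tcp_rot']).apply([d,0,0])); print(d,(u-240)*k,(v-220)*k)
E
```

```text
[ 0.053 -0.004  0.029] [-0.05   0.124 -0.044] 0.5694249414268928 [ 432.143 -279.965   76.548]
-45 210.4567940303836 325.4788262277627
0 307.62650991425824 280.1936557084518
45 401.9010740578051 236.2577475498203
51 414.25920931747936 230.49833724955894
141 593.9213743917071 146.76821920559803
```

View pics/g2.png

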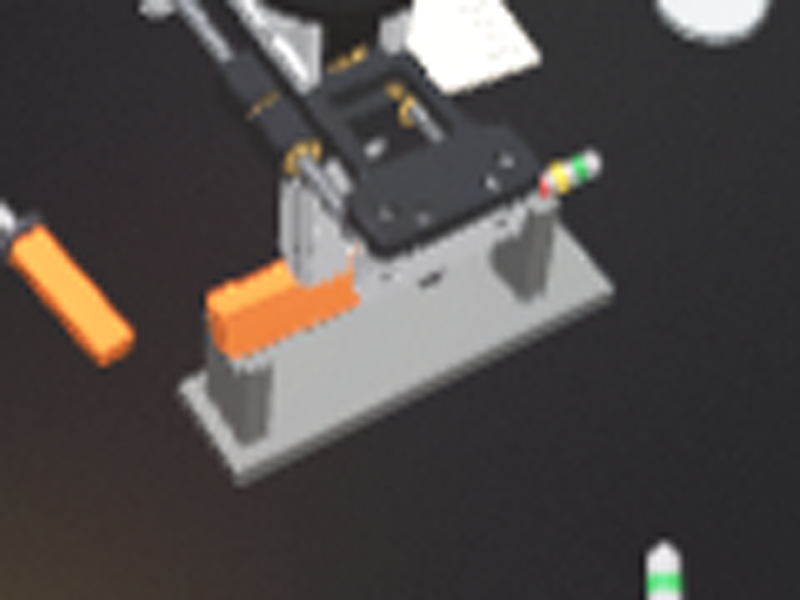

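The fingers slipped off: they are now shut beside or above the handle and the gauge is still in its cradle. I'll lift, open, and see where the fingertips really are relative to the TCP.

>>> {"op": "play_rows", "data": {"linear": [[0, 0, -0.03], [0, 0, -0.03], [0, 0, 0], [0, 0, 0]], "turn": [[0, 0, 0], [0, 0, 0], [0, 0, 0], [0, 0, 0]], "gripper": [0, 0.5, 0.5, 0.5]}}

```text
time_s: 4.62
tool_pos: [431.7, -279.0, 135.4]
tcp_rot: [1.0, -0.021, -0.0, -0.0]
wrist_force: [-0.4, -0.0, -0.2]
finger_gap: 26.8
grasp_force: 0.0
```

```bash
python3 - <<'E'
from h import *
np.set_printoptions(precision=3,suppress=True)
s=manip.sense();print(s['wrist_force'],s['finger_gap'],s['tool_pos'])
i=manip.grab_frame("side")[:,:,::-1]; cv2.imwrite("pics/raw3.png",i)
i=np.clip(255*(i/255.)**.6,0,255).astype(np.uint8)
x0,y0,w,h=250,200,100,75;k=8
a=cv2.resize(i[y0:y0+h,x0:x0+w],(800,600),interpolation=cv2.INTER_CUBIC)
q=R.from_quat(s['tcp_rot']);g=s['finger_gap']/2
def mk(P,c):
    u,v=proj("side",P); cv2.circle(a,(int((u-x0+.5)*k),int((v-y0+.5)*k)),4,c,-1)
for y in(-g,g):
    for z,c in((0,(0,0,255)),(19,(255,0,255))): mk(s['tool_pos']+q.apply([0,y,z]),c)
H=np.array([432,-279.2,70]);Q=rot(-.04)
for P in([-45,9,12],[-45,9,-12],[45,9,-12],[45,9,12],[-45,-9,-12],[45,-9,-12],[141,0,0]): mk(H+Q.apply(P),(0,255,0))
cv2.imwrite("pics/g3.png",a)
E
```

```text
[-0.427 -0.039 -0.157] 26.793525186776943 [ 431.743 -279.013  135.436]
```

View pics/g3.png

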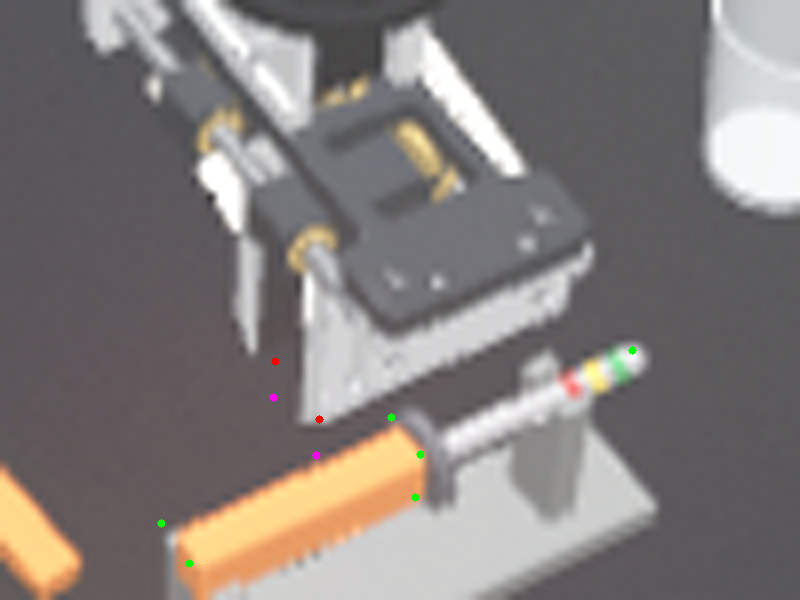

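The picture shows the handle still in its cradle, and the fingertips at about (303,423) and (250,350). That is roughly 25 mm higher than the tips should be for the reported TCP. The first grip therefore only pinched the handle's top edge, so I'll go deeper this time.

>>> {"op": "play_rows", "data": {"linear": [[0, 0, 0], [0, 0, 0.03], [0, 0, 0.03], [0, 0, 0.02], [0, 0, 0.01], [0, 0, 0]], "turn": [[0, 0, 0], [0, 0, 0], [0, 0, 0], [0, 0, 0], [0, 0, 0], [0, 0, 0]], "gripper": [0.6, 0.6, 0.6, 0.6, 0.6, 0.6]}}

```text
time_s: 5.42
tool_pos: [431.7, -279.7, 45.9]
tcp_rot: [1.0, -0.021, -0.0, 0.0]
wrist_force: [-0.2, 0.1, 0.9]
finger_gap: 56.1
grasp_force: 0.0
```

>>> {"op": "play_rows", "data": {"linear": [[0, 0, 0], [0, 0, 0], [0, 0, 0]], "turn": [[0, 0, 0], [0, 0, 0], [0, 0, 0]], "gripper": [0, 0, 0], "force": 20}}

```text
time_s: 5.8
tool_pos: [432.2, -279.6, 46.4]
tcp_rot: [1.0, -0.021, 0.0, 0.0]
wrist_force: [-0.3, -0.3, 0.6]
finger_gap: 29.9
grasp_force: 0.0
```

>>> {"op": "play_rows", "data": {"linear": [[0, 0, 0], [0, 0, 0], [0, 0, 0]], "turn": [[0, 0, 0], [0, 0, 0], [0, 0, 0]], "gripper": [0, 0, 0]}}

```text
time_s: 6.18
tool_pos: [431.9, -279.6, 46.1]
tcp_rot: [1.0, -0.021, 0.0, 0.0]
wrist_force: [-0.9, 0.9, 4.7]
finger_gap: 17.6
grasp_force: 20.0
```

The gap reads 17.6 mm, so this is a proper grip on the 18 mm handle. Now firm up and lift.

>>> {"op": "play_rows", "data": {"linear": [[0, 0, 0], [0, 0, -0.01], [0, 0, -0.02], [0, 0, -0.04], [0, 0, -0.05], [0, 0, -0.05], [0, 0, -0.05], [0, 0, 0]], "turn": [[0, 0, 0], [0, 0, 0], [0, 0, 0], [0, 0, 0], [0, 0, 0], [0, 0, 0], [0, 0, 0], [0, 0, 0]], "gripper": [0, 0, 0, 0, 0, 0, 0, 0], "force": 50}}

```text
time_s: 7.18
tool_pos: [432.7, -280.5, 269.8]
tcp_rot: [1.0, -0.021, 0.003, 0.0]
wrist_force: [0.2, -0.3, -1.3]
finger_gap: 17.5
grasp_force: 50.0
```

```bash
python3 - <<'E'
from h import *
np.set_printoptions(precision=3,suppress=True)
s=manip.sense();print(s['wrist_force'],s['ft_torque'],s['finger_gap'],s['grasp_force'],s['tool_pos'],s['joint_pos'])
q=R.from_quat(s['tcp_rot'])
out=[]
for n in("top","side"):
    i=manip.grab_frame(n)[:,:,::-1]; cv2.imwrite(f"pics/raw4{n}.png",i)
    c=proj(n,s['tool_pos']+q.apply([100,0,-25]));k=5
    x0,y0=int(c[0])-40,int(c[1])-50
    a=cv2.resize(i[y0:y0+100,x0:x0+80],(400,500),interpolation=cv2.INTER_CUBIC)
    print(n,x0,y0)
    for d in(-45,51,141):
        u,v=proj(n,s['tool_pos']+q.apply([d,0,-25])); print(d,u,v); cv2.circle(a,(int((u-x0+.5)*k),int((v-y0+.5)*k)),3,(255,0,255),-1)
    out.append(a)
cv2.imwrite("pics/g4.png",np.hstack(out))
E
```

```text
[ 0.206 -0.323 -1.291] [-0.001  0.254 -0.032] 17.511271158561133 49.9987256526947 [ 432.687 -280.472  269.801] [-0.336  0.228  0.999  1.816 -0.208  1.203 -0.887]
top 289 101
-45 328.23486831115866 212.60462570510902
51 329.01481505296954 172.20016610195785
141 329.72938860953775 135.1823072507184
side 286 140
-45 272.9162861960433 212.01544905884805
51 308.88748027265376 197.22162916457125
141 340.2732056114638 184.3136682299214
```

View pics/g4.png

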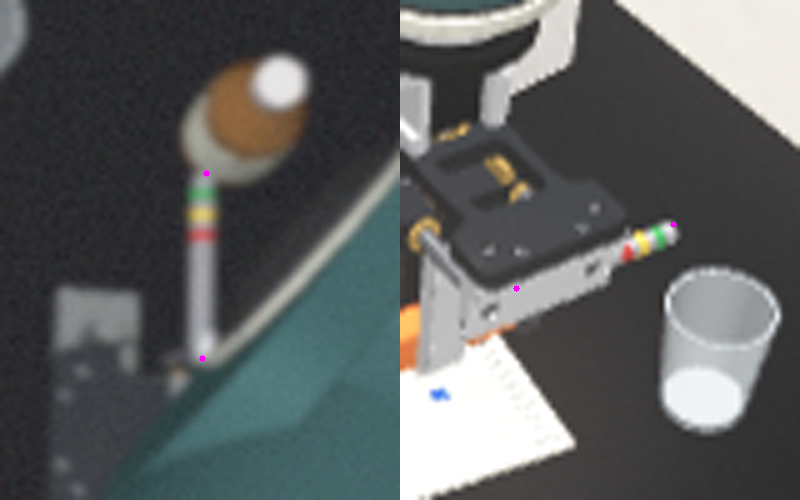

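The gauge is held well. The predicted tip, (206,173) top and (673,224) side, matches the visible one with the handle centre at tool z of about −24 mm. Next I'll refine the photometer's heading and mouth positions numerically.

```bash
python3 - <<'E'
from h import *
np.set_printoptions(precision=3,suppress=True)
g=cv2.cvtColor(cv2.imread("pics/raw4top.png"),cv2.COLOR_BGR2GRAY).astype(float)
def edge(a,i0): # subpixel location of biggest |gradient|
    d=np.diff(cv2.GaussianBlur(a.reshape(1,-1),(1,1),0).ravel()); k=np.argmax(abs(d)); w=abs(d[max(0,k-1):k+2]); return i0+max(0,k-1)+(w*np.arange(len(w))).sum()/w.sum()+.5
def fit(P):
    P=np.array(P); 
    for _ in range(3):
        c=np.median(P,0);vx,vy,x,y=cv2.fitLine(P.astype(np.float32),cv2.DIST_HUBER,0,.01,.01).ravel(); r=abs((P[:,0]-x)*vy-(P[:,1]-y)*vx); P=P[r<max(.5,2*np.median(r))]
    return np.array([x,y]),np.array([vx,vy]),len(P)
front=fit([(u,edge(g[115:137,u],115)) for u in range(92,172)])
left=fit([(edge(g[v,68:92],68),v) for v in range(60,120)])
right=fit([(edge(g[v,160:185],160),v) for v in range(55,115)])
for nm,(p,d,n) in(("front",front),("left",left),("right",right)):
    A,B=onz("top",*(p-30*d),165),onz("top",*(p+30*d),165); print(nm,n,p,d,A,B,np.degrees(np.arctan2(*(B-A)[[1,0]])))
def X(a,b):
    t=np.linalg.solve(np.c_[a[1],-b[1]],b[0]-a[0]);return a[0]+t[0]*a[1]
cl,cr=onz("top",*X(front,left),165),onz("top",*X(front,right),165)
print(cl,cr,np.linalg.norm(cl-cr),"mid",(cl+cr)/2)
# rims: bright blobs below face
for x0 in(102,132):
    w=g[128:150,x0:x0+28]; m=(w>120).astype(np.uint8)
    print("\n".join("".join("%4d"%z for z in r) for r in w[4:,4:26]))
E
```

```text
front 67 [132.388 124.077] [ 0.995 -0.098] [628.292 308.475 165.   ] [645.845 145.775 165.   ] -83.84241873994927
left 60 [78.166 89.5  ] [0.059 0.998] [821.743 389.599 165.   ] [649.291 370.996 165.   ] -173.84323603256863
right 52 [171.695  73.6  ] [0.087 0.996] [871.426 132.437 165.   ] [696.497 113.777 165.   ] -173.91142189842242
[621.866 368.038 165.   ] [649.834 108.8   165.   ] 260.7422518757343 mid [635.85  238.419 165.   ]
  22  25  30  29  39  54 102 156 184 187 178 161 143 128 139 179 216 225 224 217 198 159
  43  39  43  49  58  75 117 162 186 188 175 159 139 124 131 160 186 191 185 175 168 146
  75  76  74  80  92 106 136 172 187 184 170 152 135 122 118 131 144 144 143 136 130 126
 107 107 109 108 115 129 148 174 182 176 159 144 130 116 111 115 117 119 117 116 112 109
 121 123 121 124 128 137 156 167 165 155 144 135 121 114 109 113 110 109 107 108 108 108
 124 125 123 130 133 137 150 151 153 149 145 139 128 118 111 118 118 118 120 121 123 118
 125 125 128 139 141 137 131 132 135 145 155 158 148 135 125 123 125 125 127 127 126 125
 127 126 134 144 139 126 119 119 128 146
[... 1840 characters left out ...]
8  65  80 104 125 153 172 180 183 182 167 142 107  69  46  43  40  41  42  34
  44  47  40  43  53  65  83 105 114 125 128 126 111  90  64  49  46  44  41  45  43  42
  44  44  37  39  48  43  50  58  62  67  67  69  57  52  45  44  47  42  37  44  45  39
  40  46  43  46  43  41  41  42  44  48  45  43  41  41  40  39  42  48  38  42  41  41
  46  39  42  37  41  43  39  40  42  42  42  41  38  38  40  41  44  38  47  44  47  44
  44  41  44  41  42  47  45  45  41  39  40  43  38  40  42  43  42  37  45  46  42  42
  44  46  43  45  40  40  44  45  43  46  40  37  42  44  43  38  47  46  44  43  43  42
  42  42  39  46  44  38  43  44  46  42  39  43  39  45  43  41  42  46  43  45  43  41
```

```bash
cat >> h.py <<'E'
YAW=.107; M={'L':np.array([589.5,273.3,160]),'R':np.array([597,193.6,160])}
QI=rot(YAW,np.pi/6); AX=QI.apply([1,0,0])
def at(m,s): # tool_pos with collar face s mm out of mouth m
    return M[m]-AX*(51+s)-QI.apply([0,0,-24])
E
python3 - <<'E'
from h import *
print(AX,at('R',120),at('R',0))
plan([(at('R',120),QI,14)])
E
```

```text
[ 0.86107257  0.092488   -0.5       ] [437.8252191  176.50300074 224.71539031] [541.15392744 187.6015607  164.71539031]
14 linear [[-0.0009, -0.0325, 0.003], [-0.0005, -0.0326, 0.0029], [-0.0001, -0.0326, 0.0028], [0.0004, -0.0326, 0.0028], [0.0009, -0.0325, 0.0026], [0.0013, -0.0326, 0.0025], [0.0017, -0.0326, 0.0024], [0.0021, -0.0325, 0.0022], [0.0025, -0.0326, 0.002], [0.003, -0.0325, 0.0018], [0.0034, -0.0324, 0.0016], [0.0037, -0.0325, 0.0014], [0.0042, -0.0324, 0.0011], [0.0045, -0.0324, 0.0009]] 
turn [[-0.003, -0.037, -0.01], [-0.003, -0.038, -0.011], [-0.002, -0.037, -0.01], [-0.003, -0.038, -0.011], [-0.003, -0.037, -0.01], [-0.003, -0.037, -0.01], [-0.003, -0.038, -0.011], [-0.003, -0.037, -0.01], [-0.002, -0.038, -0.011], [-0.003, -0.037, -0.01], [-0.003, -0.037, -0.01], [-0.003, -0.038, -0.011], [-0.003, -0.037, -0.01], [-0.002, -0.038, -0.011]]
```

>>> {"op": "play_rows", "data": {"linear": [[-0.001, -0.0325, 0.003], [-0.0005, -0.0325, 0.003], [0, -0.0325, 0.003], [0.0004, -0.0325, 0.0028], [0.001, -0.0325, 0.0026], [0.0013, -0.0325, 0.0025], [0.0017, -0.0325, 0.0024], [0.002, -0.0325, 0.0022], [0.0025, -0.0325, 0.002], [0.003, -0.0325, 0.0018], [0.0034, -0.0325, 0.0016], [0.0037, -0.0325, 0.0014], [0.0042, -0.0325, 0.0011], [0.0045, -0.0325, 0.001], [0, 0, 0], [0, 0, 0]], "turn": [[-0.003, -0.0374, -0.0104], [-0.003, -0.0374, -0.0104], [-0.003, -0.0374, -0.0104], [-0.003, -0.0374, -0.0104], [-0.003, -0.0374, -0.0104], [-0.003, -0.0374, -0.0104], [-0.003, -0.0374, -0.0104], [-0.003, -0.0374, -0.0104], [-0.003, -0.0374, -0.0104], [-0.003, -0.0374, -0.0104], [-0.003, -0.0374, -0.0104], [-0.003, -0.0374, -0.0104], [-0.003, -0.0374, -0.0104], [-0.003, -0.0374, -0.0104], [0, 0, 0], [0, 0, 0]], "gripper": [0, 0, 0, 0, 0, 0, 0, 0, 0, 0, 0, 0, 0, 0, 0, 0]}}

```text
time_s: 9.28
tool_pos: [437.8, 175.6, 222.8]
tcp_rot: [0.964, 0.051, -0.259, 0.016]
wrist_force: [0.3, -0.4, -1.3]
finger_gap: 18.0
grasp_force: 50.0
```

```bash
python3 - <<'E'
from h import *
np.set_printoptions(precision=3,suppress=True)
s=manip.sense();q=R.from_quat(s['tcp_rot']);p=s['tool_pos']
print(p,q.apply([1,0,0]),q.apply([0,1,0]),s['joint_pos'],s['wrist_force'])
out=[]
for n in("top","side"):
    i=manip.grab_frame(n)[:,:,::-1]; cv2.imwrite(f"pics/raw5{n}.png",i)
    c=proj(n,M['R']);k=8;x0,y0=int(c[0])-25,int(c[1])-30
    a=cv2.resize(i[y0:y0+60,x0:x0+50],(400,480),interpolation=cv2.INTER_CUBIC)
    for P,cl in((p+q.apply([51,0,-24]),(255,0,255)),(p+q.apply([141,0,-24]),(255,0,255)),(M['R'],(0,255,0)),(M['L'],(0,255,0))):
        u,v=proj(n,P); print(n,u,v); cv2.circle(a,(int((u-x0+.5)*k),int((v-y0+.5)*k)),3,cl,-1)
    out.append(a)
cv2.imwrite("pics/g5.png",np.hstack(out))
plan([(at('R',95),QI,4)])
E
```

```text
[437.759 175.628 222.836] [ 0.86   0.091 -0.502] [ 0.107 -0.994  0.004] [-0.851  0.546  0.7    1.611 -0.351  1.65  -1.526] [ 0.26  -0.427 -1.251]
top 141.84887197183943 172.58809913544368
top 144.5516844525386 146.98491554576532
top 144.765404752339 138.80648758919946
top 115.52493485623185 141.33919180116334
side 224.05270568615666 127.6425030981214
side 244.33739121242604 130.97405674057478
side 250.5108171905589 131.30633313124696
side 237.58761661765087 121.08462431646916
4 linear [[0.0061, -0.0003, -0.0003], [0.0061, -0.0003, -0.0004], [0.0061, -0.0004, -0.0003], [0.0061, -0.0003, -0.0003]] 
turn [[0.001, 0.0, -0.001], [0.0, 0.001, 0.0], [0.001, 0.0, -0.001], [0.0, 0.0, 0.0]]
```

View pics/g5.png

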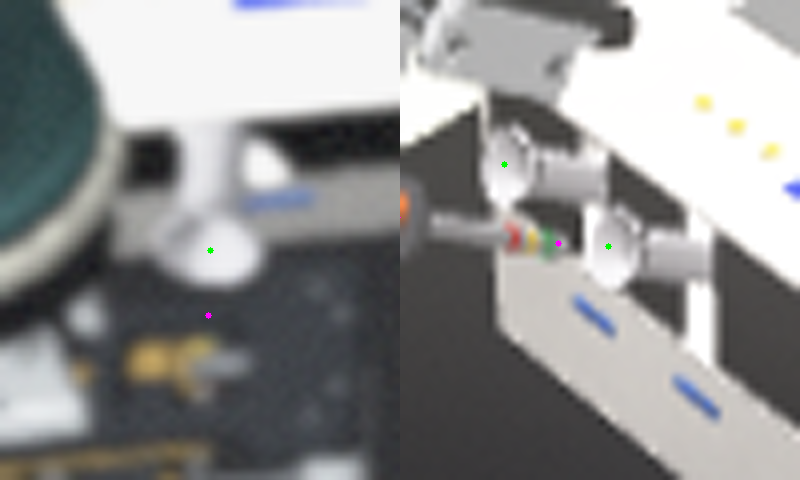

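The side view shows the tip at about (572,248), in line with the right tube's mouth centre at about (612,247) but roughly 2 mm low, which the next correction covers. I'll move in gently.

>>> {"op": "play_rows", "data": {"linear": [[0.006, -0.0003, -0.0004], [0.006, -0.0003, -0.0004], [0.006, -0.0003, -0.0004], [0.006, -0.0003, -0.0003], [0.006, 0, 0], [0.006, 0, 0], [0.006, 0, 0], [0, 0, 0]], "turn": [[0, 0, 0], [0, 0, 0], [0, 0, 0], [0, 0, 0], [0, 0, 0], [0, 0, 0], [0, 0, 0], [0, 0, 0]], "gripper": [0, 0, 0, 0, 0, 0, 0, 0]}}

```text
time_s: 10.38
tool_pos: [474.8, 180.9, 203.1]
tcp_rot: [0.964, 0.051, -0.259, 0.015]
wrist_force: [0.5, -0.2, -0.3]
finger_gap: 17.7
grasp_force: 50.0
```

```bash
cat >> h.py <<'E'
def rep(m):
    np.set_printoptions(precision=3,suppress=True)
    s=manip.sense();q=R.from_quat(s['tcp_rot']);h=s['tool_pos']+q.apply([51,0,-24])-M[m]
    print(s['time_s'],"collar in tube frame (along axis out, y, normal)",-h@AX,h@[-np.sin(YAW),np.cos(YAW),0],h@QI.apply([0,0,-1]),"F tool",q.inv().apply(s['wrist_force']),"T",q.inv().apply(s['ft_torque']),'x,y',q.apply([1,0,0]),q.apply([0,1,0]))
E
python3 -c "
from h import *
rep('R')"
```

```text
10.375 collar in tube frame (along axis out, y, normal) 76.9180581460419 0.45320118931685793 -0.1673131989542162 F tool [0.516 0.26  0.029] T [-0.029  0.367  0.011] x,y [ 0.86   0.091 -0.501] [ 0.107 -0.994  0.003]
```

>>> {"op": "play_rows", "data": {"linear": [[0.004, 0, 0], [0.004, 0, 0], [0.004, 0, 0], [0.004, 0, 0], [0.004, 0, 0], [0, 0, 0]], "turn": [[0, 0, 0], [0, 0, 0], [0, 0, 0], [0, 0, 0], [0, 0, 0], [0, 0, 0]], "gripper": [0, 0, 0, 0, 0, 0]}}

```text
time_s: 11.12
tool_pos: [491.9, 182.8, 193.2]
tcp_rot: [0.964, 0.051, -0.259, 0.015]
wrist_force: [1.2, 0.6, -0.9]
finger_gap: 18.0
grasp_force: 50.0
```

```bash
python3 -c "
from h import *
rep('R')"
```

```text
11.125 collar in tube frame (along axis out, y, normal) 57.02111523110088 0.4574326348670469 -0.14477076104254483 F tool [ 1.516 -0.434  0.206] T [-0.02   0.481  0.006] x,y [ 0.86   0.091 -0.501] [ 0.107 -0.994  0.003]
```

>>> {"op": "play_rows", "data": {"linear": [[0.003, 0, 0], [0.003, 0, 0], [0.003, 0, 0], [0.002, 0, 0]], "turn": [[0, 0, 0], [0, 0, 0], [0, 0, 0], [0, 0, 0]], "gripper": [0, 0, 0, 0]}}

```text
time_s: 11.62
tool_pos: [501.4, 183.8, 187.7]
tcp_rot: [0.964, 0.052, -0.259, 0.015]
wrist_force: [0.6, -0.1, -0.2]
finger_gap: 17.7
grasp_force: 50.0
```

>>> {"op": "play_rows", "data": {"linear": [[0.001, 0, 0], [0.001, 0, 0], [0.001, 0, 0]], "turn": [[0, 0, 0], [0, 0, 0], [0, 0, 0]], "gripper": [0, 0, 0]}}

```text
time_s: 12.0
tool_pos: [503.9, 184.1, 186.4]
tcp_rot: [0.964, 0.052, -0.259, 0.015]
wrist_force: [-0.0, -0.9, -0.6]
finger_gap: 17.6
grasp_force: 50.0
```

```bash
python3 -c "
from h import *
rep('R')"
```

```text
12.0 collar in tube frame (along axis out, y, normal) 43.19620640302236 0.5357262657357197 0.015926466335153048 F tool [0.229 0.855 0.608] T [ 0.003  0.429 -0.016] x,y [ 0.861  0.091 -0.501] [ 0.107 -0.994  0.003]
```

>>> {"op": "play_rows", "data": {"linear": [[0.0015, 0, 0], [0.0015, 0, 0], [0.0015, 0, 0], [0.0015, 0, 0]], "turn": [[0, 0, 0], [0, 0, 0], [0, 0, 0], [0, 0, 0]], "gripper": [0, 0, 0, 0]}}

```text
time_s: 12.5
tool_pos: [509.1, 184.7, 183.3]
tcp_rot: [0.964, 0.052, -0.259, 0.015]
wrist_force: [-0.2, -0.1, -0.8]
finger_gap: 17.8
grasp_force: 50.0
```

```bash
python3 -c "
from h import *
rep('R')"
```

```text
12.5 collar in tube frame (along axis out, y, normal) 37.11526025125821 0.5496507873000547 -0.0247176436664438 F tool [0.172 0.033 0.776] T [-0.006  0.44  -0.059] x,y [ 0.861  0.092 -0.501] [ 0.107 -0.994  0.003]
```

The rod is about 8 mm past where it would have been blocked, with no force, so the right tube is the clear one. Continue down.

>>> {"op": "play_rows", "data": {"linear": [[0.004, 0, 0], [0.004, 0, 0], [0.004, 0, 0], [0.004, 0, 0], [0.004, 0, 0], [0.004, 0, 0], [0.003, 0, 0], [0, 0, 0]], "turn": [[0, 0, 0], [0, 0, 0], [0, 0, 0], [0, 0, 0], [0, 0, 0], [0, 0, 0], [0, 0, 0], [0, 0, 0]], "gripper": [0, 0, 0, 0, 0, 0, 0, 0]}}

```text
time_s: 13.5
tool_pos: [532.4, 187.1, 169.7]
tcp_rot: [0.964, 0.051, -0.259, 0.015]
wrist_force: [-0.2, -0.4, -0.8]
finger_gap: 18.0
grasp_force: 50.0
```

```bash
python3 -c "
from h import *
rep('R')"
```

```text
13.5 collar in tube frame (along axis out, y, normal) 10.082039489765213 0.45309667279766686 -0.15832575376789576 F tool [0.17 0.37 0.8 ] T [0.043 0.391 0.016] x,y [ 0.861  0.091 -0.501] [ 0.107 -0.994  0.003]
```

>>> {"op": "play_rows", "data": {"linear": [[0.0015, 0, 0], [0.0015, 0, 0], [0.0015, 0, 0], [0.0015, 0, 0]], "turn": [[0, 0, 0], [0, 0, 0], [0, 0, 0], [0, 0, 0]], "gripper": [0, 0, 0, 0]}}

```text
time_s: 14.0
tool_pos: [537.5, 187.7, 166.8]
tcp_rot: [0.964, 0.052, -0.259, 0.015]
wrist_force: [-1.4, 0.0, -0.2]
finger_gap: 17.7
grasp_force: 50.0
```

>>> {"op": "play_rows", "data": {"linear": [[0.001, 0, 0], [0.001, 0, 0]], "turn": [[0, 0, 0], [0, 0, 0]], "gripper": [0, 0]}}

```text
time_s: 14.25
tool_pos: [539.2, 187.9, 165.8]
tcp_rot: [0.964, 0.052, -0.259, 0.015]
wrist_force: [-0.4, -0.4, -1.0]
finger_gap: 17.7
grasp_force: 50.0
```

>>> {"op": "play_rows", "data": {"linear": [[0.001, 0, 0], [0.001, 0, 0]], "turn": [[0, 0, 0], [0, 0, 0]], "gripper": [0, 0]}}

```text
time_s: 14.5
tool_pos: [540.2, 187.9, 165.2]
tcp_rot: [0.964, 0.051, -0.26, 0.015]
wrist_force: [-11.4, -1.9, 9.8]
finger_gap: 17.7
grasp_force: 50.0
```

>>> {"op": "play_rows", "data": {"linear": [[0.001, 0, 0], [0.001, 0, 0]], "turn": [[0, 0, 0], [0, 0, 0]], "gripper": [0, 0]}}

```text
time_s: 14.75
tool_pos: [540.3, 188.0, 165.2]
tcp_rot: [0.964, 0.051, -0.262, 0.015]
wrist_force: [-26.4, -3.7, 22.8]
finger_gap: 17.4
grasp_force: 50.0
```

The collar stopped on the rim with about 35 N along the axis at the expected depth, so the rod is home. I'll hold briefly, then draw it out.

>>> {"op": "play_rows", "data": {"linear": [[0, 0, 0], [-0.003, 0, 0], [-0.008, 0, 0], [-0.015, 0, 0], [-0.02, 0, 0], [-0.02, 0, 0], [-0.02, 0, 0], [-0.02, 0, 0], [-0.02, 0, 0], [-0.015, 0, 0], [0, 0, 0]], "turn": [[0, 0, 0], [0, 0, 0], [0, 0, 0], [0, 0, 0], [0, 0, 0], [0, 0, 0], [0, 0, 0], [0, 0, 0], [0, 0, 0], [0, 0, 0], [0, 0, 0]], "gripper": [0, 0, 0, 0, 0, 0, 0, 0, 0, 0, 0]}}

```text
time_s: 16.12
tool_pos: [420.8, 175.5, 235.2]
tcp_rot: [0.964, 0.052, -0.259, 0.015]
wrist_force: [0.3, -0.1, -0.7]
finger_gap: 17.7
grasp_force: 50.0
```

```bash
python3 -c "
from h import *
rep('R')
plan([((436.5,-106.5,110),rot(0),12)])"
```

```text
16.125 collar in tube frame (along axis out, y, normal) 140.0011598065999 0.8826059651794601 0.5662764478002585 F tool [0.563 0.121 0.483] T [-0.038  0.421  0.056] x,y [ 0.861  0.092 -0.5  ] [ 0.108 -0.994  0.002]
12 linear [[0.0042, 0.0235, 0.0097], [0.0039, 0.0235, 0.0098], [0.0038, 0.0234, 0.0099], [0.0035, 0.0235, 0.01], [0.0032, 0.0234, 0.0101], [0.0031, 0.0235, 0.0102], [0.0028, 0.0234, 0.0103], [0.0025, 0.0235, 0.0103], [0.0023, 0.0235, 0.0103], [0.0021, 0.0234, 0.0104], [0.0018, 0.0235, 0.0104], [0.0015, 0.0235, 0.0104]] 
turn [[0.002, 0.044, 0.009], [0.003, 0.043, 0.009], [0.003, 0.044, 0.008], [0.002, 0.043, 0.009], [0.002, 0.044, 0.009], [0.003, 0.044, 0.009], [0.003, 0.043, 0.008], [0.002, 0.044, 0.009], [0.002, 0.043, 0.009], [0.003, 0.044, 0.009], [0.003, 0.044, 0.008], [0.002, 0.043, 0.009]]
```

>>> {"op": "play_rows", "data": {"linear": [[0.0042, 0.0235, 0.0097], [0.004, 0.0235, 0.0098], [0.0038, 0.0235, 0.01], [0.0035, 0.0235, 0.01], [0.0032, 0.0235, 0.01], [0.003, 0.0235, 0.0102], [0.0028, 0.0235, 0.0103], [0.0025, 0.0235, 0.0103], [0.0023, 0.0235, 0.0103], [0.002, 0.0235, 0.0104], [0.0018, 0.0235, 0.0104], [0.0015, 0.0235, 0.0104], [0, 0, 0], [0, 0, 0], [0, 0, 0]], "turn": [[0.0025, 0.0436, 0.0087], [0.0025, 0.0436, 0.0087], [0.0025, 0.0436, 0.0087], [0.0025, 0.0436, 0.0087], [0.0025, 0.0436, 0.0087], [0.0025, 0.0436, 0.0087], [0.0025, 0.0436, 0.0087], [0.0025, 0.0436, 0.0087], [0.0025, 0.0436, 0.0087], [0.0025, 0.0436, 0.0087], [0.0025, 0.0436, 0.0087], [0.0025, 0.0436, 0.0087], [0, 0, 0], [0, 0, 0], [0, 0, 0]], "gripper": [0, 0, 0, 0, 0, 0, 0, 0, 0, 0, 0, 0, 0, 0, 0]}}

```text
time_s: 18.0
tool_pos: [437.1, -106.6, 109.8]
tcp_rot: [1.0, 0.001, -0.001, 0.001]
wrist_force: [0.3, -0.5, -1.3]
finger_gap: 17.3
grasp_force: 50.0
```

```bash
python3 - <<'E'
from h import *
np.set_printoptions(precision=3,suppress=True)
s=manip.sense();q=R.from_quat(s['tcp_rot']);p=s['tool_pos']
print(p,q.as_matrix(),s['joint_pos'])
out=[]
for n in("top","side"):
    i=manip.grab_frame(n)[:,:,::-1]; cv2.imwrite(f"pics/raw6{n}.png",i)
    c=proj(n,p+q.apply([115,0,0]));k=6;x0,y0=int(c[0])-33,int(c[1])-40
    a=cv2.resize(i[y0:y0+80,x0:x0+66],(396,480),interpolation=cv2.INTER_CUBIC)
    for P,cl in((p+q.apply([51,0,-24]),(255,0,255)),(p+q.apply([141,0,-24]),(255,0,255)),((577.5,-106.5,6),(0,255,0))):
        u,v=proj(n,P); print(n,u,v,(u-x0+.5)*k,(v-y0+.5)*k); cv2.circle(a,(int((u-x0+.5)*k),int((v-y0+.5)*k)),2,cl,-1)
    print(x0,y0);out.append(a)
cv2.imwrite("pics/g6.png",np.hstack(out))
plan([((436.5,-106.5,82),rot(0),2)])
E
```

```text
[ 437.142 -106.642  109.75 ] [[ 1.     0.001 -0.001]
 [ 0.001 -1.    -0.001]
 [-0.001  0.001 -1.   ]] [-0.569  0.304  0.857  2.135 -0.31   0.829 -1.092]
top 253.30533945221566 179.40357605575974 202.83203671329397 371.42145633455846
top 253.21795909919828 148.0889149619486 202.3077545951897 183.53348977169162
top 252.27992786710163 157.23951907317593 196.6795672026098 238.43711443905556
220 118
side 269.76010149052695 200.4046580466487 97.5606089431617 257.42794827989223
side 295.20163821450717 189.3482163019738 250.20982928704302 191.08929781184275
side 292.85542485333656 218.25779024029524 236.13254912001935 364.5467414417714
254 158
2 linear [[-0.0003, -0.0001, 0.0139], [-0.0002, -0.0001, 0.0138]] 
turn [[0.001, 0.0, 0.001], [0.0, 0.001, 0.0]]
```

View pics/g6.png

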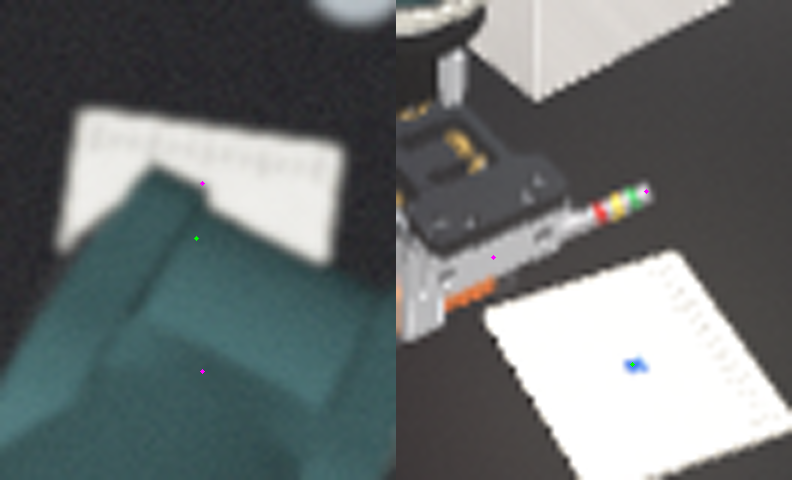

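The tip is near (652,195) in the side view, over the plate. The bands' slope may differ slightly from the prediction, so I'll lower to height and check the level numerically from the band colours.

>>> {"op": "play_rows", "data": {"linear": [[-0.001, 0, 0.014], [-0.001, 0, 0.014], [0, 0, 0], [0, 0, 0]], "turn": [[0, 0, 0], [0, 0, 0], [0, 0, 0], [0, 0, 0]], "gripper": [0, 0, 0, 0]}}

```text
time_s: 18.6
tool_pos: [434.6, -107.5, 81.6]
tcp_rot: [1.0, -0.0, -0.001, 0.001]
wrist_force: [-0.5, 0.5, -1.7]
finger_gap: 17.8
grasp_force: 50.0
```

```bash
python3 - <<'E'
from h import *
np.set_printoptions(precision=2,suppress=True)
s=manip.sense();print(s['tool_pos'],R.from_quat(s['tcp_rot']).as_matrix()[:,0])
cv2.imwrite("pics/raw7.png",manip.grab_frame("side")[:,:,::-1])
T4=(np.array([432.7,-280.5,269.8]),R.from_quat([1,-.0207,.003,0]))
T7=(s['tool_pos'],R.from_quat(s['tcp_rot']))
for f,(p,q) in(("pics/raw4side.png",T4),("pics/raw6side.png",(np.array([437.14,-106.64,109.75]),rot(0))),("pics/raw7.png",T7)):
    i=cv2.imread(f); 
    a=np.array(proj("side",p+q.apply([51,0,-24])));b=np.array(proj("side",p+q.apply([141,0,-24])))
    x0,y0=int(b[0])-18,int(b[1])-10
    w=cv2.cvtColor(i[y0:y0+24,x0:x0+26],cv2.COLOR_BGR2HSV).astype(int)
    d=(b-a)/np.linalg.norm(b-a);n=np.array([-d[1],d[0]]);L=np.linalg.norm(b-a)
    for nm,c in(("red",0),("yel",25),("grn",65)):
        dh=abs((w[...,0]-c+90)%180-90); W=w[...,1]*(dh<10)*(w[...,1]>90)*(w[...,2]>80)
        if nm=="red": W=W*(dh<7)
        yy,xx=np.mgrid[:24,:26]; c2=np.array([(W*xx).sum(),(W*yy).sum()])/max(W.sum(),1)+[x0,y0]
        print(f,nm,(W>0).sum(),c2,"along mm",51+90*((c2-a)@d)/L,"perp px (down +)",(c2-a)@n)
E
```

```text
[ 434.62 -107.46   81.55] [ 1. -0. -0.]
pics/raw4side.png red 7 [331.16 190.47] along mm 112.85381607911111 perp px (down +) 2.002713019043164
pics/raw4side.png yel 12 [334.02 188.43] along mm 121.94806503319369 perp px (down +) 1.2035627666505069
pics/raw4side.png grn 7 [337.35 186.8 ] along mm 131.77835042916126 perp px (down +) 0.9758756511148843
pics/raw6side.png red 6 [287.52 193.  ] along mm 113.35565066941255 perp px (down +) 0.2671959815936574
pics/raw6side.png yel 7 [290.3  192.09] along mm 122.80102562060968 perp px (down +) 0.5350383410542052
pics/raw6side.png grn 3 [293.   190.05] along mm 133.45614415624416 perp px (down +) -0.2622535678096672
pics/raw7.png red 6 [286.66 200.19] along mm 113.6017167912833 perp px (down +) 0.22733298051366124
pics/raw7.png yel 5 [289.41 198.69] along mm 123.87078691937116 perp px (down +) -0.0333029831852443
pics/raw7.png grn 3 [292.31 197.99] along mm 133.50425071810727 perp px (down +) 0.49067192865161663
```

```bash
python3 -c "
from rig import manip
print(manip.job_done())"
```

```text
the job is handed in; nothing more can be done
None
```

The right-hand tube was the clear one. The rod went fully home there, with the collar stopping on the rim at about 35 N. I then drew it out and am holding it level, its tip about 10 cm above the middle of the reading plate; the job is handed in at about 19 s of the 54 s. My first grip pinched only the handle's top edge and slipped off (104 N at the wrist, under the 120 N limit).

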